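# Clamp a gift carton and print its batch mark

## Robot

A 6-joint arm with a two-finger parallel gripper is mounted at the origin on the work surface. World frame = base frame: x ahead of the robot, y to its left, z up, the work surface at z = 0. Lengths are in m, angles in degrees, forces in N, time in s.
With the tool pointing down it reaches from about 0.325 to 0.925 m from the base axis. Payload 3.1 kg.
Tool frame: the origin (TCP) lies midway between the tips of the shut fingers; the grasp point (between the pads) lies 19 mm behind it; z points along the fingers, y is the line along which they close (so a half turn about z gives the same grasp; the last joint's range is limited). The gripper opens to 85 mm and grips with 20 to 120 N. Pads are 22 mm wide; open, the fingers measure 114 mm over their backs; the gripper's body (76 mm by 85 mm) begins 54 mm behind the grasp point. The pads swing forward as they close: fully open they stand 13 mm farther back than shut.
Start: joints at [-69.683, 12.427, 92.441, -0, 75.132, -6.429], TCP at [0.281, -0.558, 0.194] pointing down, gripper open.
Joint ranges: [-157.48, 157.48], [-44.54, 120.13], [17.64, 146.25], [-64.5, 244.5], [7.68, 150.69], [-147.95, 147.95]. Speed limits (degrees/s): [159.86, 159.86, 180, 180, 180, 180].

## Interface

Orientations are given as [roll, pitch, yaw] about the fixed x, y, z axes, in that order (R = Rz(yaw) Ry(pitch) Rx(roll)).
In Python, from rig import arm gives the robot as it stands. The module is installed in compiled form; this text tells all that it offers.
- The arm moves only by the tool play_rows, never from a script. Its argument "increments" is a list of rows, each an object of numbers: "ax", "ay", "az": the turn, a rotation vector about the world's x, y, z in units of 360 degrees (1.0 is 360 degrees); "dx", "dy", "dz": the shift along the world's x, y, z in units of 8 cm (1.0 is 8 cm); "grip": the opening, from 0 (shut) to 1 (fully open). In form: [{"ax": .., "ay": .., "az": .., "dx": .., "dy": .., "dz": .., "grip": ..}, ...]. A call has 1 to 5 rows; each row shifts and turns the commanded pose from where the row before left it; what a row does not reach is not made up. A row lasts 1/12 s, in which the tool goes at most 41.7 mm and 7.16 degrees, less where a joint would pass 70% of its speed; a pose out of reach is approached as far as the arm can. A call with a number of a shift or a turn outside -1 to 1 is refused whole. A call with a gripper value outside its range is refused whole. The fingers move at their own pace and stop on an object; "squeeze" is the grip in N (left out, the last holds). Time passes only in rows, so rows that do not move let the fingers close. It gives the time, the measured TCP pose, the force, the opening and the grip force at its end, in the units of the state.
- arm.sense(): the state, without advancing time (a new reading comes with each control period).
- arm.camera(name): name is "scene" or "top"; returns the picture (384x512x3 uint8, red, green, blue); there is no depth.
- arm.get_calibration(name): a dict with "fx", "fy", "cx", "cy" (pixels), "dist" ([k1, k2, p1, p2, k3] as OpenCV has them; the pictures are not rectified), "rvec" (rotation vector, rad) and "tvec" (3), from world to camera coordinates, as OpenCV has them. Camera axes: x right, y down, z forward; pixel columns grow to the right and rows downward; lengths in m; the calibration is good to about 2 mm. A picture is of the moment at which its call begins. get_calibration takes no time and is no camera call.
- arm.sign_off(): hands the job in; it is judged then, once.
The state is a dict: "clock": time; "joint_pos": joint angles; "joint_vel": joint speeds; "effort": joint torques, N m; "ee_pos": TCP position; "orientation": TCP orientation; "wrist_force": force on the tool from outside, world axes, zero at the start; "ft_torque": the same for the moment, N m; "width": finger opening in m; "grip_force": force on a finger pad.
Only numpy, scipy, OpenCV 4.12 (cv2) and the standard library are available. Lean on these libraries where they do the work, as an engineer would, in place of code of your own. Each camera call takes 0.05 s, during which the arm holds its last target. There are 200 camera calls.

## Task

Put the brown gift carton on the bed of the coding stand, cream panel end first, and slide it under the stamp fully home against the end stop without tipping it over. Press the red lever down until it clicks and holds the carton by itself; only then press the blue stamp plunger all the way down to its stop, let it spring back up, and leave the carton clamped there. Do not disturb the vial, the ink jar or the gold cap.

Things in the scene. Friction and masses are not known exactly. Their poses are not given: they have to be found in the camera images.
- carton: Loose filled gift carton, brown with a gold band, 50 (its x) x 200 (its y) x 45 mm high, about 0.2 kg. Origin: centre of its underside; its y axis runs along its length towards the cream-panel end. It starts lying flat on the bench to the robot's right, cream panel up.
- carton_panel (a point): Centre of the cream print panel (40 x 44 mm) on the carton's top face, on its long centreline, 65 mm from the carton's centre towards +y and so 35 mm from its +y end face; axes as the carton's.
- coder: Fixed coding stand; position and yaw vary. Origin: on the bench under the centre of its bed, an aluminium plate 100 (x) x 300 (y) mm, top 25 mm above the bench, along which the carton slides in towards +y. Guide rails, 8 mm wide and high, have inner faces at x = +-31 mm. The grey overhead arm spans x -22 to 113, y 78 to 122, z 115 to 140 mm.
- end_stop (a point): Centre of the lower edge of the end stop's face, on the bed in the coder's frame at x 0, y +135, z 25 mm; the stop is a dark bar 70 mm wide, 34 mm above the bed, facing -y. The carton touching it has its origin at coder x 0, y +35, z 25 mm and its panel under the stamp; axes as the coder's.
- print_point (a point): Point in the coder's frame at x 0, y +100, z 70 mm, straight below the stamp, where the panel's centre must lie; axes as the coder's.
- lever_hinge (a point): Hinge axis of the lever (along the coder's y), in the coder's frame at x +75, y +62, z 85 mm; axes as the coder's.
- lever (a joint): Angle of the hold-down lever, rad, positive as pressed down. 0: raised 0.5 rad above level, pointing to the coder's -x; it springs back there. Past about 0.45 a detent pulls it down and holds it: it rests at about 0.50, level, its rubber pad (75 mm from the hinge, underside 15 mm below the bar's centreline) on the carton; with no carton it goes to 0.56. Takes about 5 N at the paddle.
- lever_paddle (a point): Centre of the upper face of the lever's red paddle (40 x 36 x 10 mm), 165 mm from the hinge axis and 5 mm above the bar's centreline; moves with the lever: 168 mm above the bench at rest, 90 mm when level.
- plunger (a joint): Travel of the stamp plunger, m, positive downwards: 0 up, 0.015 at its stop. A spring (3 to 10 N) returns it.
- plunger_top (a point): Centre of the top of the plunger's round blue head (36 mm across, 20 mm high), above the print point; 177 mm above the bench when up, 162 mm at its stop.
- vial: Loose bystander: dark vial with gold label and cap, 27 mm across, 110 mm high, standing on the bench. Origin: centre of its underside.
- ink_jar: Loose bystander: white ink jar with a black lid, 48 mm across, 55 mm high, standing. Origin: centre of its underside.
- gold_cap: Loose bystander: gold cap, 24 mm across, 34 mm high, standing. Origin: centre of its underside.
Things that resemble listed ones, but are neither listed nor needed, are in the scene too. What is meant by the carton is not green, pink or turquoise, and is the larger of those in its own colour.

How it is judged:
By the outcome, as a careful person would: the job done as asked, in the order asked, and still so for the second after the job is handed in, with the robot touching nothing.
It also fails if it takes over 50 s, if anything falls off the work surface, if the arm or the gripper's body presses on something with over 40 N, if the wrist force passes 120 N, or if a joint passes its speed limit or range.

## Working session

There is one attempt and no reset: what is moved stays moved. The work goes in short steps, Python scripts to look and compute and a tool call to move; the robot and the scene stay as the last step left them, time stands still between calls to the robot, and variables do not carry over. Pictures are saved under pics/ and viewed, at most 10 in all, crops included, and the job is handed in when it is done.

Besides the shell and the picture viewer there is one more tool, called after "Emit:" as name(argument=value, ...), one argument or row to a line, values as JSON. play_rows: Moves the arm, as the interface text tells. Its arguments: {"type":"object","properties":{"increments":{"type":"array"},"squeeze":{"type":"number"}},"required":["increments"]}

```bash
mkdir -p pics
python3 - <<'E'
from rig import arm
import cv2
for n in("scene","top"):
    cv2.imwrite(f"pics/{n}0.png",cv2.resize(arm.camera(n)[:,:,::-1],(768,576),interpolation=cv2.INTER_CUBIC))
    cv2.imwrite(f"{n}0_raw.png",arm.camera(n)[:,:,::-1])
    print(arm.get_calibration(n))
s=arm.sense();print(s)
E
```

```text
{'fx': 404.1867379008745, 'fy': 404.1867379008745, 'cx': 248.6878578911046, 'cy': 192.8106321096972, 'dist': array([-0.07444665,  0.        ,  0.        ,  0.        ,  0.        ]), 'rvec': array([ 1.42242319,  1.89352984, -1.02749878]), 'tvec': array([ 0.21154351, -0.17203461,  1.85443043])}
{'fx': 418.5442013193144, 'fy': 418.5442013193144, 'cx': 255.54408882498964, 'cy': 185.0870886292804, 'dist': array([-0.08008483,  0.        ,  0.        ,  0.        ,  0.        ]), 'rvec': array([ 2.15120581, -2.10659817,  0.22235026]), 'tvec': array([-0.09026524,  0.58373988,  1.50949938])}
{'clock': 0.2, 'joint_pos': array([-6.96818758e+01,  1.24601882e+01,  9.24968536e+01, -1.92656739e-04,
        7.51335079e+01, -6.42760019e+00]), 'joint_vel': array([ 0.06928841, -0.12703176, -0.22597952,  0.00116453, -0.12315887,
        0.06373159]), 'effort': array([ 5.85892303e-04, -3.96900558e+01, -3.03962016e+01, -9.44230055e-05,
        6.70465859e-03, -2.50133695e-05]), 'ee_pos': array([ 0.28109478, -0.55756887,  0.19343602]), 'orientation': array([-1.79909999e+02, -9.95185934e-03,  2.67457662e+01]), 'wrist_force': array([-0.56299255,  0.36897262, -0.47739666]), 'ft_torque': array([0.10616604, 0.02608266, 0.02793919]), 'grip_force': 0.0, 'width': 0.08557619272665744}
```

View pics/scene0.png

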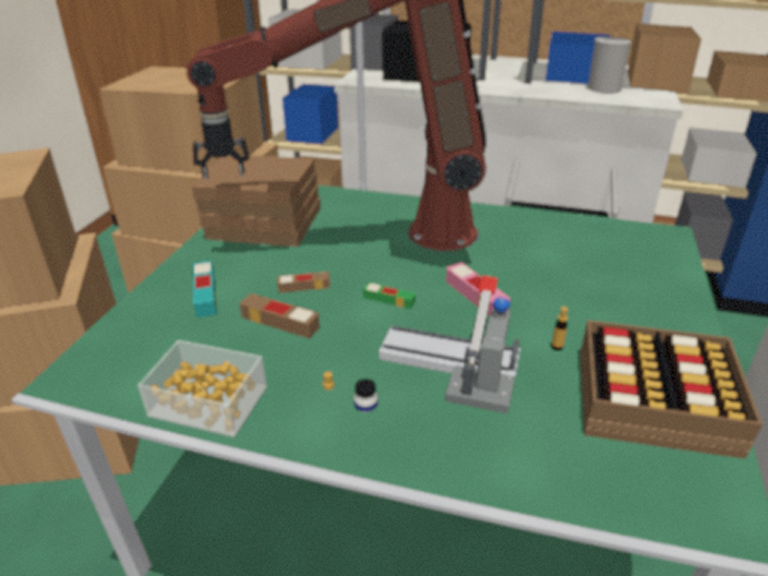

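View pics/top0.png

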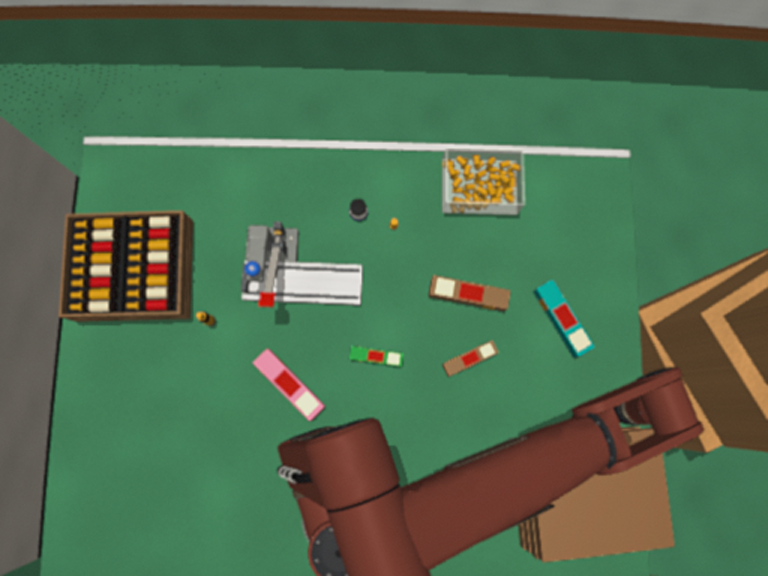

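The scene view shows the big brown carton at (280,315), the coder at about (460,350) and the red paddle and blue head at (490,290). The top view, where up is world +x and left is +y, shows the carton at (470,292) with its cream end left at (444,288). It also shows the coder bed's open end at (362,285), the blue head at (253,268) and the red paddle at (267,299).

```bash
cat > h.py <<'E'
import cv2,numpy as np
from rig import arm
C={n:arm.get_calibration(n) for n in("scene","top")}
def ray(n,uv):
    c=C[n];K=np.array([[c['fx'],0,c['cx']],[0,c['fy'],c['cy']],[0,0,1]])
    p=cv2.undistortPoints(np.array(uv,float).reshape(-1,1,2),K,c['dist'])[:,0]
    R=cv2.Rodrigues(c['rvec'])[0]
    return -R.T@c['tvec'], np.c_[p,np.ones(len(p))]@R
def plane(n,uv,z):
    o,d=ray(n,uv);return o+d*((z-o[2])/d[:,2])[:,None]
def tri(a,b):
    o1,d1=ray("scene",a);o2,d2=ray("top",b);d1=d1[0];d2=d2[0]
    s=np.linalg.lstsq(np.c_[d1,-d2],o2-o1,rcond=None)[0];p,q=o1+s[0]*d1,o2+s[1]*d2
    return (p+q)/2,np.linalg.norm(p-q)
def blob(im,mask,win):
    x0,y0,x1,y1=win;m=np.zeros_like(mask);m[y0:y1,x0:x1]=mask[y0:y1,x0:x1]
    n,l,s,c=cv2.connectedComponentsWithStats(m);i=1+np.argmax(s[1:,4]);return c[i],s[i,4],(l==i).astype(np.uint8)
def hsv(im):return cv2.cvtColor(im,cv2.COLOR_BGR2HSV)
def blue(h):return cv2.inRange(h,(100,110,60),(128,255,255))
def red(h):return cv2.inRange(h,(0,150,110),(6,255,255))|cv2.inRange(h,(174,150,110),(180,255,255))
def pale(h):return cv2.inRange(h,(0,0,150),(40,90,255))
E
python3 - <<'E'
from h import *
np.set_printoptions(precision=4,suppress=True)
T=cv2.imread("top0_raw.png");S=cv2.imread("scene0_raw.png");ht,hs=hsv(T),hsv(S)
bt=blob(T,blue(ht),(155,165,185,195));bs=blob(S,blue(hs),(320,190,345,212))
print("blue",bt[:2],bs[:2],tri(bs[0],bt[0]))
rt=blob(T,red(ht),(165,190,190,210));rs=blob(S,red(hs),(305,180,340,203))
print("paddle",rt[:2],rs[:2],tri(rs[0],rt[0]))
cr=blob(T,pale(ht),(282,180,308,205));cd=blob(T,red(ht),(300,180,330,210))
print("cream",cr[:2],plane("top",cr[0],.045),"red",cd[:2],plane("top",cd[0],.045))
ng=cv2.bitwise_not(cv2.inRange(ht,(50,60,20),(90,255,255)))
b=blob(T,ng,(275,175,350,215));r=cv2.minAreaRect(cv2.findContours(b[2],0,1)[0][0])
print("carton rect",r,plane("top",cv2.boxPoints(r),.045))
bed=blob(T,pale(ht),(190,165,250,215));print("bed",bed[:2]);ct=max(cv2.findContours(bed[2],0,1)[0],key=len)
r=cv2.minAreaRect(ct);print(r,plane("top",cv2.boxPoints(r),.025))
a=cv2.resize(T[130:260,140:360],None,fx=3.6,fy=3.6,interpolation=cv2.INTER_CUBIC);cv2.imwrite("pics/c1.png",a)
E
```

```text
blue (array([167.5821, 178.8358]), np.int32(67)) (array([333.9155, 203.1972]), np.int32(71)) (array([0.5792, 0.2301, 0.1677]), np.float64(0.0003057665037681485))
paddle (array([177.4321, 199.1235]), np.int32(81)) (array([322.6299, 188.4252]), np.int32(127)) (array([0.5086, 0.1881, 0.1709]), np.float64(0.006625815146228108))
cream (array([296.1656, 191.0861]), np.int32(151)) [[ 0.5682 -0.2318  0.045 ]] red (array([313.8176, 194.522 ]), np.int32(159)) [[ 0.5566 -0.2986  0.045 ]]
carton rect ((312.5384521484375, 195.3076934814453), (53.73582077026367, 15.689291000366211), 11.309932708740234) [[ 0.5419 -0.1884  0.045 ]
 [ 0.6011 -0.1997  0.045 ]
 [ 0.565  -0.4     0.045 ]
 [ 0.5061 -0.3872  0.045 ]]
bed (array([214.6936, 188.5471]), np.int32(1126))
((214.7661590576172, 188.209228515625), (51.03242111206055, 26.292789459228516), 3.1798300743103027) [[ 0.5286  0.1742  0.025 ]
 [ 0.6305  0.1736  0.025 ]
 [ 0.6239 -0.022   0.025 ]
 [ 0.5221 -0.0191  0.025 ]]
```

View pics/c1.png

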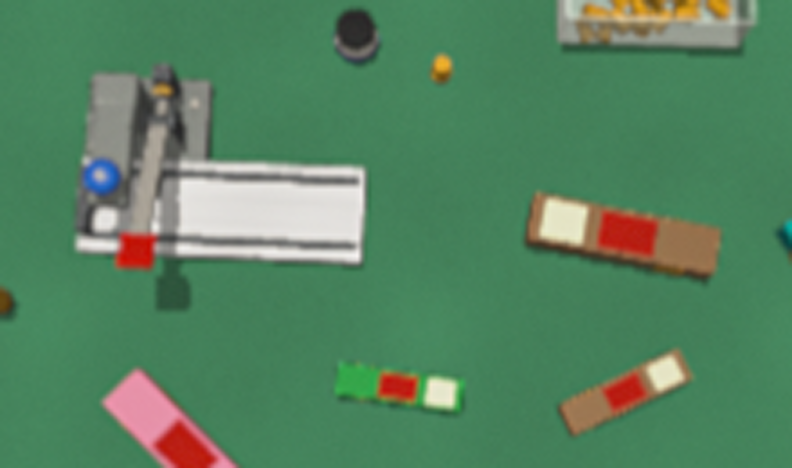

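The crop shows the carton with its cream end left at (565,222), the bed's open end at x≈363, and its rails at (185,174)-(357,181) and (165,238)-(355,246). The lever, blue head and red paddle are on the left.

Run:
```python
from h import *
np.set_printoptions(precision=4,suppress=True)
T=cv2.imread("top0_raw.png");g=cv2.cvtColor(T,6).astype(float)
# rails: dark minima within columns
for lo,hi in((175,184),(194,201)):
    pts=[]
    for u in range(194,238):
        c=g[lo:hi,u];i=np.arange(lo,hi);w=np.clip(c.max()-20-c,0,None) if 0 else np.clip(np.median(c)-c-10,0,None)
        if w.sum()>5: pts.append((u,(w*i).sum()/w.sum()))
    P=plane("top",pts,.033);vx,vy,x0,y0=cv2.fitLine(P[:,:2].astype(np.float32),cv2.DIST_HUBER,0,.01,.01)[:,0]
    print("rail yaw",np.degrees(np.arctan(-vx/vy)),"x at y=0.05,.13",x0+vx/vy*(.05-y0),x0+vx/vy*(.13-y0),"n",len(P))
px=np.array([(77,250),(361,264),(365,167)])/3.6+[140,130]
print(plane("top",px,.025))
```

```text
rail yaw 1.487196 x at y=0.05,.13 0.6141459 0.6120689 n 44
rail yaw -0.9342649 x at y=0.05,.13 0.5401448 0.5414494 n 44
[[ 0.528   0.2775  0.025 ]
 [ 0.52   -0.0221  0.025 ]
 [ 0.6243 -0.0236  0.025 ]]
```

Emit:
play_rows(
  increments=[
    {"dx": 0.335, "dy": 0.272, "dz": -0.08, "az": 0.0148, "grip": 1},
    {"dx": 0.335, "dy": 0.272, "dz": -0.08, "az": 0.0148, "grip": 1},
    {"dx": 0.335, "dy": 0.272, "dz": -0.08, "az": 0.0148, "grip": 1},
    {"dx": 0.335, "dy": 0.272, "dz": -0.08, "az": 0.0148, "grip": 1},
    {"dx": 0.335, "dy": 0.272, "dz": -0.08, "az": 0.0148, "grip": 1},
  ],
)

```text
validation failed for argument at $.in...
```

Emit:
play_rows(
  increments=[
    {"dx": 0.335, "dy": 0.272, "dz": -0.08, "az": 0.0148, "grip": 1},
    {"dx": 0.335, "dy": 0.272, "dz": -0.08, "az": 0.0148, "grip": 1},
    {"dx": 0.335, "dy": 0.272, "dz": -0.08, "az": 0.0148, "grip": 1},
    {"dx": 0.335, "dy": 0.272, "dz": -0.08, "az": 0.0148, "grip": 1},
    {"dx": 0.335, "dy": 0.272, "dz": -0.08, "az": 0.0148, "grip": 1},
  ],
)

```text
validation failed for argument at $.in...
```

Emit:
play_rows(
  increments=[
    {"grip": 1},
    {"grip": 1},
  ],
)

```text
validation failed for argument at $.in...
```

All keys may be required; I'll include every one.

Emit:
play_rows(
  increments=[
    {"ax": 0, "ay": 0, "az": 0.0148, "dx": 0.335, "dy": 0.272, "dz": -0.08, "grip": 1},
    {"ax": 0, "ay": 0, "az": 0.0148, "dx": 0.335, "dy": 0.272, "dz": -0.08, "grip": 1},
    {"ax": 0, "ay": 0, "az": 0.0148, "dx": 0.335, "dy": 0.272, "dz": -0.08, "grip": 1},
    {"ax": 0, "ay": 0, "az": 0.0148, "dx": 0.335, "dy": 0.272, "dz": -0.08, "grip": 1},
    {"ax": 0, "ay": 0, "az": 0.0148, "dx": 0.335, "dy": 0.272, "dz": -0.08, "grip": 1},
  ],
)

```text
clock: 0.62
ee_pos: [0.4161, -0.4482, 0.1618]
orientation: [-180.0, -0.0, 53.6]
wrist_force: [0.8, -0.6, 0.2]
width: 0.0852
grip_force: 0.0
```

Emit:
play_rows(
  increments=[
    {"ax": 0, "ay": 0, "az": 0.0148, "dx": 0.335, "dy": 0.272, "dz": -0.08, "grip": 1},
    {"ax": 0, "ay": 0, "az": 0.0148, "dx": 0.335, "dy": 0.272, "dz": -0.08, "grip": 1},
    {"ax": 0, "ay": 0, "az": 0.0148, "dx": 0.335, "dy": 0.272, "dz": -0.08, "grip": 1},
    {"ax": 0, "ay": 0, "az": 0.0148, "dx": 0.335, "dy": 0.272, "dz": -0.08, "grip": 1},
    {"ax": 0, "ay": 0, "az": 0.0145, "dx": 0.32, "dy": 0.26, "dz": -0.08, "grip": 1},
  ],
)

```text
clock: 1.03
ee_pos: [0.5492, -0.34, 0.1298]
orientation: [-180.0, -0.0, 80.2]
wrist_force: [-0.3, -0.6, 0.0]
width: 0.0854
grip_force: 0.0
```

Emit:
play_rows(
  increments=[
    {"ax": 0, "ay": 0, "az": 0, "dx": 0, "dy": 0, "dz": -0.36, "grip": 1},
    {"ax": 0, "ay": 0, "az": 0, "dx": 0, "dy": 0, "dz": -0.36, "grip": 1},
    {"ax": 0, "ay": 0, "az": 0, "dx": 0, "dy": 0, "dz": -0.36, "grip": 1},
    {"ax": 0, "ay": 0, "az": 0, "dx": 0, "dy": 0, "dz": -0.2, "grip": 1},
    {"ax": 0, "ay": 0, "az": 0, "dx": 0, "dy": 0, "dz": -0.16, "grip": 1},
  ],
)

```text
clock: 1.45
ee_pos: [0.5465, -0.3399, 0.0119]
orientation: [-179.8, -0.1, 79.9]
wrist_force: [-0.5, -0.2, 0.1]
width: 0.0855
grip_force: 0.0
```

Emit:
play_rows(
  increments=[
    {"ax": 0, "ay": 0, "az": 0, "dx": 0, "dy": 0, "dz": 0, "grip": 0.4},
    {"ax": 0, "ay": 0, "az": 0, "dx": 0, "dy": 0, "dz": 0, "grip": 0.4},
    {"ax": 0, "ay": 0, "az": 0, "dx": 0, "dy": 0, "dz": 0, "grip": 0.4},
    {"ax": 0, "ay": 0, "az": 0, "dx": 0, "dy": 0, "dz": 0, "grip": 0.4},
    {"ax": 0, "ay": 0, "az": 0, "dx": 0, "dy": 0, "dz": 0, "grip": 0.4},
  ],
  squeeze=50,
)

```text
clock: 1.87
ee_pos: [0.5494, -0.3426, 0.0172]
orientation: [179.8, 0.1, 79.9]
wrist_force: [-0.0, 0.4, 0.2]
width: 0.0339
grip_force: 0.0
```

Run:
```python
from h import *
a=arm.camera("scene")[:,:,::-1];b=arm.camera("top")[:,:,::-1]
f=lambda i,w:cv2.resize(i[w[1]:w[3],w[0]:w[2]],(396,396))
cv2.imwrite("pics/g1.png",np.hstack([f(a,(120,120,270,270)),f(b,(250,150,370,270))]));print(arm.sense()['ee_pos'],arm.sense()['width'])
```

```text
[ 0.54890963 -0.34218749  0.01654397] 0.03445588737127001
```

View pics/g1.png

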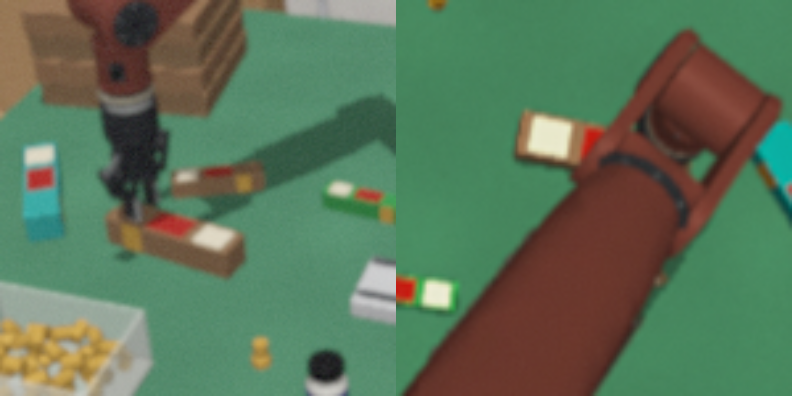

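The crops show the carton apparently unmoved, cream end at (215,237). The fingertips are at (140,210), at its rear, and look above or behind it. I'll project the TCP to check.

Run:
```python
from h import *
np.set_printoptions(precision=4,suppress=True)
S=arm.camera("scene")[:,:,::-1].copy();T=arm.camera("top")[:,:,::-1]
s=arm.sense();print({k:s[k] for k in('ee_pos','orientation','width','wrist_force','grip_force','joint_pos')})
cr=blob(T,pale(hsv(T)),(282,180,308,205));print("cream top",cr[:2],plane("top",cr[0],.045))
cs=blob(S,pale(hsv(S)),(185,195,220,225));print("cream scene",cs[:2],plane("scene",cs[0],.045),"tri",tri(cs[0],cr[0]))
c=C["scene"];K=np.array([[c['fx'],0,c['cx']],[0,c['fy'],c['cy']],[0,0,1]])
pr=lambda P:cv2.projectPoints(np.array(P,float).reshape(-1,1,3),c['rvec'],c['tvec'],K,c['dist'])[0][:,0]
p=s['ee_pos'];big=cv2.resize(S[130:250,130:250],(600,600),interpolation=cv2.INTER_CUBIC)
ctr=np.array([.557,-.2958,0]);Y=np.array([.173,.985,0]);X=np.array([.985,-.173,0])
pts=[p,p+X*.017,p-X*.017,p+[0,0,.073]]+[ctr+a*X*.025+b*Y*.1+[0,0,z] for z in(0,.045) for a in(-1,1) for b in(-1,1)]
for i,q in enumerate((pr(pts)-130)*5+2): cv2.circle(big,(int(q[0]),int(q[1])),4,(255,0,255) if i<4 else (255,255,0),-1)
cv2.imwrite("pics/g2.png",big)
```

```text
{'ee_pos': array([ 0.5485, -0.3419,  0.0159]), 'orientation': array([179.9349,   0.035 ,  79.9141]), 'width': 0.0340561883043036, 'wrist_force': array([ 0.2513, -0.0789, -0.113 ]), 'grip_force': 0.0, 'joint_pos': array([-38.1528,  26.0742,  95.6164,  -0.0003,  58.2355, -28.0667])}
cream top (array([296.24  , 191.1067]), np.int32(150)) [[ 0.5682 -0.2321  0.045 ]]
cream scene (array([200.2385, 209.4385]), np.int32(130)) [[ 0.5654 -0.2311  0.045 ]] tri (array([ 0.5675, -0.231 ,  0.0467]), np.float64(0.001787458643942174))
```

View pics/g2.png

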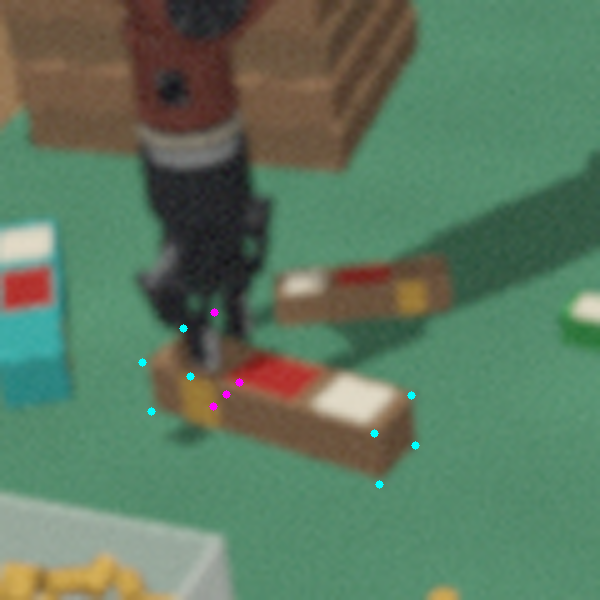

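Run:
```python
from h import *
np.set_printoptions(precision=1,suppress=True)
def pr(n,P):
    c=C[n];K=np.array([[c['fx'],0,c['cx']],[0,c['fy'],c['cy']],[0,0,1]]);return cv2.projectPoints(np.array(P,float).reshape(-1,1,3),c['rvec'],c['tvec'],K,c['dist'])[0][:,0]
p=np.array([.2811,-.5576,.1934]);a=np.radians(26.7);y=np.array([np.sin(a),-np.cos(a),0])
print("start scene disp px tcp, fingertips(-13mm back), body start(73 back)",*(1.5*pr("scene",[p,p+y*.05+[0,0,.013],p-y*.05+[0,0,.013],p+[0,0,.073]])))
# dark gripper mask lowest extent in start picture
S=cv2.imread("scene0_raw.png");h=hsv(S);m=cv2.inRange(h,(0,0,0),(180,130,75));m[:, :110]=0;m[:,175:]=0;m[:70]=0;m[125:]=0
ys,xs=np.nonzero(m)
for x in range(120,172,2):
    q=ys[xs==x]
    if len(q):print(x*1.5,q.min()*1.5,q.max()*1.5,end=" | ")
```

```text
start scene disp px tcp, fingertips(-13mm back), body start(73 back) [225.8 193.4] [206.6 190.8] [243.4 187.4] [221.9 168.6]
195.0 144.0 162.0 | 198.0 160.5 163.5 | 201.0 105.0 165.0 | 204.0 105.0 165.0 | 207.0 112.5 159.0 | 210.0 124.5 156.0 | 213.0 124.5 154.5 | 216.0 124.5 156.0 | 219.0 123.0 154.5 | 222.0 109.5 154.5 | 225.0 120.0 154.5 | 228.0 118.5 153.0 | 231.0 133.5 154.5 | 234.0 141.0 156.0 | 237.0 153.0 159.0 | 240.0 139.5 162.0 | 243.0 139.5 160.5 | 246.0 147.0 157.5 |
```

The overlay shows the real fingertips at about (237,335) and (210,365). The sensed TCP projects about 40 px lower, at (226,394), so the fingers closed above the carton. I'll quantify that against position.

Run:
```python
from h import *
np.set_printoptions(precision=4,suppress=True)
for z in(.02,.045,.05,.055,.06,.07): print(z,plane("scene",[[130+237/5,130+335/5],[130+210/5,130+365/5],[130+223.5/5,130+350/5]],z)[:,:2].ravel())
print(ray("scene",[[0,0]])[0],ray("top",[[0,0]])[0])
```

```text
0.02 [ 0.4819 -0.3624  0.5242 -0.365   0.5033 -0.3637]
0.045 [ 0.5149 -0.3439  0.5559 -0.3464  0.5356 -0.3452]
0.05 [ 0.5215 -0.3402  0.5623 -0.3427  0.5421 -0.3415]
0.055 [ 0.528  -0.3365  0.5686 -0.339   0.5485 -0.3378]
0.06 [ 0.5346 -0.3328  0.575  -0.3353  0.555  -0.3341]
0.07 [ 0.5478 -0.3254  0.5876 -0.3279  0.5679 -0.3267]
[1.6264 0.2798 0.8886] [ 0.2882 -0.054   1.5942]
```

Emit:
play_rows(
  increments=[
    {"ax": 0, "ay": 0, "az": 0, "dx": 0, "dy": 0, "dz": 0.3, "grip": 0.4},
    {"ax": 0, "ay": 0, "az": 0, "dx": 0, "dy": 0, "dz": 0.3, "grip": 0.4},
    {"ax": 0, "ay": 0, "az": 0, "dx": 0, "dy": 0, "dz": 0.2, "grip": 0},
    {"ax": 0, "ay": 0, "az": 0, "dx": 0, "dy": 0, "dz": 0, "grip": 0},
  ],
)

```text
clock: 2.4
ee_pos: [0.5512, -0.3439, 0.0843]
orientation: [179.5, 0.2, 79.9]
wrist_force: [1.3, -0.7, 0.3]
width: 0.0105
grip_force: 0.0
```

Emit:
play_rows(
  increments=[
    {"ax": 0, "ay": 0, "az": 0, "dx": 0, "dy": 0, "dz": -0.3, "grip": 0},
    {"ax": 0, "ay": 0, "az": 0, "dx": 0, "dy": 0, "dz": -0.25, "grip": 0},
    {"ax": 0, "ay": 0, "az": 0, "dx": 0, "dy": 0, "dz": 0, "grip": 0},
    {"ax": 0, "ay": 0, "az": 0, "dx": 0, "dy": 0, "dz": 0, "grip": 0},
  ],
)

```text
clock: 2.73
ee_pos: [0.546, -0.3399, 0.0323]
orientation: [-179.7, -0.2, 79.9]
wrist_force: [-0.1, -0.4, 0.3]
width: 0.0001
grip_force: 0.0
```

Emit:
play_rows(
  increments=[
    {"ax": 0, "ay": 0, "az": 0, "dx": 0, "dy": 0, "dz": -0.05, "grip": 0},
    {"ax": 0, "ay": 0, "az": 0, "dx": 0, "dy": 0, "dz": -0.05, "grip": 0},
  ],
)

```text
clock: 2.9
ee_pos: [0.5492, -0.3424, 0.0283]
orientation: [179.9, 0.1, 79.9]
wrist_force: [0.7, 0.4, -0.2]
width: -0.0
grip_force: 0.0
```

Emit:
play_rows(
  increments=[
    {"ax": 0, "ay": 0, "az": 0, "dx": 0, "dy": 0, "dz": -0.05, "grip": 0},
    {"ax": 0, "ay": 0, "az": 0, "dx": 0, "dy": 0, "dz": -0.05, "grip": 0},
  ],
)

```text
clock: 3.07
ee_pos: [0.5487, -0.342, 0.0196]
orientation: [179.9, 0.0, 79.9]
wrist_force: [1.2, -0.0, 0.7]
width: -0.0002
grip_force: 0.0
```

Emit:
play_rows(
  increments=[
    {"ax": 0, "ay": 0, "az": 0, "dx": 0, "dy": 0, "dz": -0.05, "grip": 0},
    {"ax": 0, "ay": 0, "az": 0, "dx": 0, "dy": 0, "dz": 0, "grip": 0},
  ],
)

```text
clock: 3.23
ee_pos: [0.5475, -0.341, 0.0141]
orientation: [-179.9, -0.0, 79.9]
wrist_force: [-0.5, 0.2, 0.2]
width: 0.0001
grip_force: 0.0
```

Emit:
play_rows(
  increments=[
    {"ax": 0, "ay": 0, "az": 0, "dx": 0, "dy": 0, "dz": -0.03, "grip": 0},
    {"ax": 0, "ay": 0, "az": 0, "dx": 0, "dy": 0, "dz": 0, "grip": 0},
  ],
)

```text
clock: 3.4
ee_pos: [0.5479, -0.3414, 0.0123]
orientation: [-180.0, -0.0, 79.9]
wrist_force: [-0.3, 0.5, 0.9]
width: 0.0002
grip_force: 0.0
```

Emit:
play_rows(
  increments=[
    {"ax": 0, "ay": 0, "az": 0, "dx": 0, "dy": 0, "dz": -0.03, "grip": 0},
    {"ax": 0, "ay": 0, "az": 0, "dx": 0, "dy": 0, "dz": 0, "grip": 0},
  ],
)

```text
clock: 3.57
ee_pos: [0.548, -0.3414, 0.01]
orientation: [-180.0, -0.0, 79.9]
wrist_force: [-0.1, -0.5, -0.6]
width: 0.0
grip_force: 0.0
```

Emit:
play_rows(
  increments=[
    {"ax": 0, "ay": 0, "az": 0, "dx": 0, "dy": 0, "dz": -0.03, "grip": 0},
    {"ax": 0, "ay": 0, "az": 0, "dx": 0, "dy": 0, "dz": 0, "grip": 0},
  ],
)

```text
clock: 3.73
ee_pos: [0.5485, -0.3418, 0.0083]
orientation: [179.9, 0.0, 79.9]
wrist_force: [0.1, 0.1, 0.5]
width: 0.0002
grip_force: 0.0
```

Emit:
play_rows(
  increments=[
    {"ax": 0, "ay": 0, "az": 0, "dx": 0, "dy": 0, "dz": -0.03, "grip": 0},
    {"ax": 0, "ay": 0, "az": 0, "dx": 0, "dy": 0, "dz": 0, "grip": 0},
  ],
)

```text
clock: 3.9
ee_pos: [0.5486, -0.3419, 0.0081]
orientation: [-180.0, 0.0, 79.9]
wrist_force: [-2.5, 1.8, 10.5]
width: -0.0001
grip_force: 5.5
```

Emit:
play_rows(
  increments=[
    {"ax": 0, "ay": 0, "az": 0, "dx": 0, "dy": 0, "dz": -0.03, "grip": 0},
    {"ax": 0, "ay": 0, "az": 0, "dx": 0, "dy": 0, "dz": 0, "grip": 0},
  ],
)

```text
clock: 4.07
ee_pos: [0.5486, -0.3419, 0.008]
orientation: [-180.0, -0.0, 79.9]
wrist_force: [-8.1, 5.1, 21.1]
width: 0.0001
grip_force: 10.5
```

Emit:
play_rows(
  increments=[
    {"ax": 0, "ay": 0, "az": 0, "dx": 0, "dy": 0, "dz": 0.25, "grip": 0},
    {"ax": 0, "ay": 0, "az": 0, "dx": 0, "dy": 0, "dz": 0, "grip": 1},
    {"ax": 0, "ay": 0, "az": 0, "dx": 0, "dy": 0, "dz": 0, "grip": 1},
    {"ax": 0, "ay": 0, "az": 0, "dx": 0, "dy": 0, "dz": 0, "grip": 1},
    {"ax": 0, "ay": 0, "az": 0, "dx": 0, "dy": 0, "dz": 0, "grip": 1},
  ],
)

```text
clock: 4.48
ee_pos: [0.5472, -0.3408, 0.0216]
orientation: [-179.9, -0.1, 79.9]
wrist_force: [-0.5, -0.3, -0.0]
width: 0.0478
grip_force: 0.0
```

Emit:
play_rows(
  increments=[
    {"ax": 0, "ay": 0, "az": 0, "dx": 0, "dy": 0, "dz": -0.15, "grip": 1},
    {"ax": 0, "ay": 0, "az": 0, "dx": 0, "dy": 0, "dz": 0, "grip": 1},
  ],
)

```text
clock: 4.65
ee_pos: [0.546, -0.3399, 0.0075]
orientation: [-179.7, -0.1, 79.9]
wrist_force: [-0.1, 0.1, -0.4]
width: 0.0724
grip_force: 0.0
```

Emit:
play_rows(
  increments=[
    {"ax": 0, "ay": 0, "az": 0, "dx": 0, "dy": 0, "dz": 0, "grip": 1},
    {"ax": 0, "ay": 0, "az": 0, "dx": 0, "dy": 0, "dz": -0.1, "grip": 1},
    {"ax": 0, "ay": 0, "az": 0, "dx": 0, "dy": 0, "dz": -0.1, "grip": 1},
  ],
)

```text
clock: 4.9
ee_pos: [0.5486, -0.3419, -0.0052]
orientation: [179.9, 0.0, 79.9]
wrist_force: [-0.3, -0.3, -0.1]
width: 0.0854
grip_force: 0.0
```

Emit:
play_rows(
  increments=[
    {"ax": 0, "ay": 0, "az": 0, "dx": 0, "dy": 0, "dz": -0.09, "grip": 1},
    {"ax": 0, "ay": 0, "az": 0, "dx": 0, "dy": 0, "dz": -0.08, "grip": 1},
    {"ax": 0, "ay": 0, "az": 0, "dx": 0, "dy": 0, "dz": 0, "grip": 1},
  ],
)

```text
clock: 5.15
ee_pos: [0.5466, -0.3403, -0.021]
orientation: [-179.8, -0.1, 79.9]
wrist_force: [0.6, 0.4, -0.3]
width: 0.0857
grip_force: 0.0
```

Emit:
play_rows(
  increments=[
    {"ax": 0, "ay": 0, "az": 0, "dx": 0, "dy": 0, "dz": 0, "grip": 0.45},
    {"ax": 0, "ay": 0, "az": 0, "dx": 0, "dy": 0, "dz": 0, "grip": 0.45},
    {"ax": 0, "ay": 0, "az": 0, "dx": 0, "dy": 0, "dz": 0, "grip": 0.45},
    {"ax": 0, "ay": 0, "az": 0, "dx": 0, "dy": 0, "dz": 0, "grip": 0.45},
    {"ax": 0, "ay": 0, "az": 0, "dx": 0, "dy": 0, "dz": 0, "grip": 0.45},
  ],
  squeeze=50,
)

```text
clock: 5.57
ee_pos: [0.5488, -0.3421, -0.0177]
orientation: [179.9, 0.1, 79.9]
wrist_force: [0.7, 0.0, 1.8]
width: 0.0493
grip_force: 54.6
```

Emit:
play_rows(
  increments=[
    {"ax": 0, "ay": 0, "az": 0, "dx": 0, "dy": 0, "dz": 0.1, "grip": 0.45},
    {"ax": 0, "ay": 0, "az": 0, "dx": 0, "dy": 0, "dz": 0.2, "grip": 0.45},
    {"ax": 0, "ay": 0, "az": 0, "dx": 0, "dy": 0, "dz": 0.2, "grip": 0.45},
    {"ax": 0, "ay": 0, "az": 0, "dx": 0, "dy": 0, "dz": 0.2, "grip": 0.45},
    {"ax": 0, "ay": 0, "az": 0, "dx": 0, "dy": 0, "dz": 0.15, "grip": 0.45},
  ],
)

```text
clock: 5.98
ee_pos: [0.5483, -0.3416, 0.051]
orientation: [180.0, 0.0, 79.9]
wrist_force: [-0.1, -0.2, -1.0]
width: 0.049
grip_force: 54.3
```

Emit:
play_rows(
  increments=[
    {"ax": 0, "ay": 0, "az": 0.003, "dx": 0.03, "dy": 0.2, "dz": 0, "grip": 0.45},
    {"ax": 0, "ay": 0, "az": 0.003, "dx": 0.03, "dy": 0.35, "dz": 0, "grip": 0.45},
    {"ax": 0, "ay": 0, "az": 0.003, "dx": 0.03, "dy": 0.4, "dz": 0, "grip": 0.45},
    {"ax": 0, "ay": 0, "az": 0.003, "dx": 0.03, "dy": 0.4, "dz": 0, "grip": 0.45},
    {"ax": 0, "ay": 0, "az": 0.003, "dx": 0.03, "dy": 0.4, "dz": 0, "grip": 0.45},
  ],
)

```text
clock: 6.4
ee_pos: [0.559, -0.1989, 0.0487]
orientation: [-179.9, -0.1, 85.4]
wrist_force: [0.6, 0.2, -1.7]
width: 0.0487
grip_force: 54.3
```

Emit:
play_rows(
  increments=[
    {"ax": 0, "ay": 0, "az": 0.003, "dx": 0.03, "dy": 0.4, "dz": 0, "grip": 0.45},
    {"ax": 0, "ay": 0, "az": 0.003, "dx": 0.03, "dy": 0.4, "dz": 0, "grip": 0.45},
    {"ax": 0, "ay": 0, "az": 0.0034, "dx": 0.03, "dy": 0.4, "dz": 0, "grip": 0.45},
    {"ax": 0, "ay": 0, "az": 0, "dx": 0.03, "dy": 0.4, "dz": 0, "grip": 0.45},
    {"ax": 0, "ay": 0, "az": 0, "dx": 0.03, "dy": 0.3, "dz": 0, "grip": 0.45},
  ],
)

```text
clock: 6.82
ee_pos: [0.5705, -0.0457, 0.0486]
orientation: [-179.9, -0.1, 88.8]
wrist_force: [0.6, 0.1, -1.0]
width: 0.049
grip_force: 54.2
```

Emit:
play_rows(
  increments=[
    {"ax": 0, "ay": 0, "az": 0, "dx": 0, "dy": 0.25, "dz": 0, "grip": 0.45},
    {"ax": 0, "ay": 0, "az": 0, "dx": 0, "dy": 0, "dz": 0, "grip": 0.45},
    {"ax": 0, "ay": 0, "az": 0, "dx": 0, "dy": 0, "dz": 0, "grip": 0.45},
  ],
)

```text
clock: 7.07
ee_pos: [0.5709, -0.0277, 0.0487]
orientation: [-179.9, -0.0, 88.9]
wrist_force: [-0.2, -0.4, -2.3]
width: 0.049
grip_force: 54.3
```

Run:
```python
from h import *
np.set_printoptions(precision=4,suppress=True)
S=arm.camera("scene")[:,:,::-1].copy();T=arm.camera("top")[:,:,::-1].copy()
cv2.imwrite("s3.png",S);cv2.imwrite("t3.png",T)
s=arm.sense();print({k:s[k] for k in('clock','ee_pos','orientation','width')})
f=lambda i,w:cv2.resize(i[w[1]:w[3],w[0]:w[2]],(399,400),interpolation=cv2.INTER_CUBIC)
cv2.imwrite("pics/p3.png",np.hstack([f(S,(220,150,370,300)),f(T,(150,130,290,270))]))
```

```text
{'clock': 7.1667, 'ee_pos': array([ 0.5715, -0.0295,  0.0491]), 'orientation': array([-179.9533,    0.0172,   88.7376]), 'width': 0.04946249570806256}
```

View pics/p3.png

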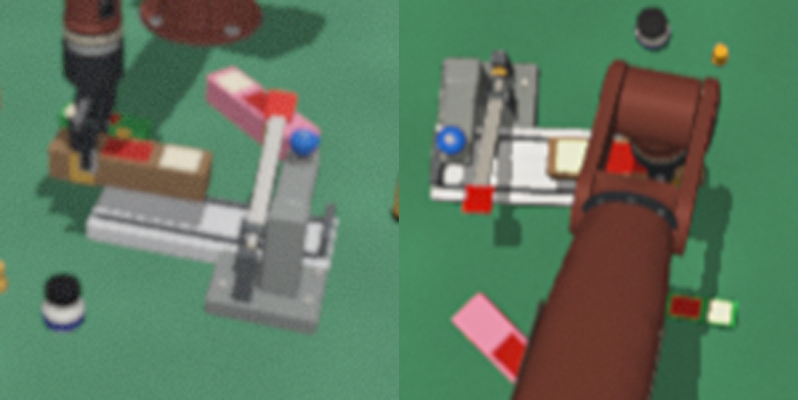

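The left crop shows the carton held level with cream leading at (182,158). The right crop shows its cream end at (570,155), in line with the bed.

Run:
```python
from h import *
np.set_printoptions(precision=4,suppress=True)
S=cv2.imread("s3.png");T=cv2.imread("t3.png")
cs=blob(S,pale(hsv(S)),(276,198,299,219));ct=blob(T,cv2.inRange(hsv(T),(15,25,150),(40,110,255)),(200,173,222,196))
print(cs[:2],ct[:2],tri(cs[0],ct[0]),plane("scene",cs[0],.112),plane("top",ct[0],.112))
print("blue",tri(blob(S,blue(hsv(S)),(320,190,345,212))[0],blob(T,blue(hsv(T)),(155,165,185,195))[0]))
```

```text
(array([287.5197, 209.1645]), np.int32(152)) (array([209.2083, 183.4722]), np.int32(144)) (array([0.5767, 0.0874, 0.1158]), np.float64(0.00460226971697989)) [[0.5722 0.0842 0.112 ]] [[0.5769 0.09   0.112 ]]
blue (array([0.5793, 0.23  , 0.1677]), np.float64(6.37008763912664e-05))
```

Emit:
play_rows(
  increments=[
    {"ax": 0, "ay": 0, "az": 0, "dx": 0.03, "dy": 0.25, "dz": 0, "grip": 0.45},
    {"ax": 0, "ay": 0, "az": 0, "dx": 0, "dy": 0.25, "dz": 0, "grip": 0.45},
    {"ax": 0, "ay": 0, "az": 0, "dx": 0, "dy": 0, "dz": -0.15, "grip": 0.45},
    {"ax": 0, "ay": 0, "az": 0, "dx": 0, "dy": 0, "dz": -0.15, "grip": 0.45},
    {"ax": 0, "ay": 0, "az": 0, "dx": 0, "dy": 0, "dz": -0.1, "grip": 0.45},
  ],
)

```text
clock: 7.58
ee_pos: [0.5732, 0.0094, 0.0155]
orientation: [-179.9, 0.0, 88.7]
wrist_force: [-0.5, -1.1, -2.2]
width: 0.0492
grip_force: 54.3
```

Emit:
play_rows(
  increments=[
    {"ax": 0, "ay": 0, "az": 0, "dx": 0, "dy": 0, "dz": -0.05, "grip": 0.45},
    {"ax": 0, "ay": 0, "az": 0, "dx": 0, "dy": 0, "dz": -0.04, "grip": 0.45},
    {"ax": 0, "ay": 0, "az": 0, "dx": 0, "dy": 0, "dz": 0, "grip": 0.45},
  ],
)

```text
clock: 7.83
ee_pos: [0.5735, 0.0098, 0.009]
orientation: [-179.9, -0.0, 88.6]
wrist_force: [-0.9, 0.4, -2.1]
width: 0.0488
grip_force: 54.3
```

Emit:
play_rows(
  increments=[
    {"ax": 0, "ay": 0, "az": 0, "dx": 0, "dy": 0, "dz": -0.015, "grip": 0.45},
    {"ax": 0, "ay": 0, "az": 0, "dx": 0, "dy": 0, "dz": 0, "grip": 0.45},
  ],
)

```text
clock: 8.0
ee_pos: [0.5749, 0.0101, 0.0093]
orientation: [180.0, 0.0, 88.7]
wrist_force: [-0.5, 0.5, -1.5]
width: 0.0491
grip_force: 54.3
```

Emit:
play_rows(
  increments=[
    {"ax": 0, "ay": 0, "az": 0, "dx": 0, "dy": 0, "dz": -0.015, "grip": 0.45},
    {"ax": 0, "ay": 0, "az": 0, "dx": 0, "dy": 0, "dz": 0, "grip": 0.45},
  ],
)

```text
clock: 8.17
ee_pos: [0.5749, 0.0104, 0.0083]
orientation: [180.0, 0.0, 88.7]
wrist_force: [-0.1, 0.2, -1.8]
width: 0.0491
grip_force: 54.3
```

Emit:
play_rows(
  increments=[
    {"ax": 0, "ay": 0, "az": 0, "dx": 0, "dy": 0, "dz": -0.015, "grip": 0.45},
    {"ax": 0, "ay": 0, "az": 0, "dx": 0, "dy": 0, "dz": 0, "grip": 0.45},
  ],
)

```text
clock: 8.33
ee_pos: [0.5751, 0.0105, 0.0073]
orientation: [179.9, 0.0, 88.7]
wrist_force: [-0.0, 0.7, 0.5]
width: 0.0491
grip_force: 54.4
```

Emit:
play_rows(
  increments=[
    {"ax": 0, "ay": 0, "az": 0, "dx": 0, "dy": 0, "dz": -0.015, "grip": 0.45},
    {"ax": 0, "ay": 0, "az": 0, "dx": 0, "dy": 0, "dz": 0, "grip": 0.45},
  ],
)

```text
clock: 8.5
ee_pos: [0.5751, 0.0105, 0.0073]
orientation: [180.0, 0.0, 88.7]
wrist_force: [-3.9, 0.1, 6.7]
width: 0.049
grip_force: 55.3
```

Emit:
play_rows(
  increments=[
    {"ax": 0, "ay": 0, "az": 0, "dx": 0, "dy": 0.05, "dz": 0.015, "grip": 0.45},
    {"ax": 0, "ay": 0, "az": 0, "dx": 0.003, "dy": 0.2, "dz": 0, "grip": 0.45},
    {"ax": 0, "ay": 0, "az": 0, "dx": 0.005, "dy": 0.25, "dz": 0, "grip": 0.45},
    {"ax": 0, "ay": 0, "az": 0, "dx": 0.005, "dy": 0.25, "dz": 0, "grip": 0.45},
  ],
)

```text
clock: 8.83
ee_pos: [0.5763, 0.0706, 0.0073]
orientation: [179.9, 0.0, 88.6]
wrist_force: [-0.4, -1.4, 1.4]
width: 0.0489
grip_force: 54.6
```

Emit:
play_rows(
  increments=[
    {"ax": 0, "ay": 0, "az": 0, "dx": 0.003, "dy": 0.15, "dz": 0, "grip": 0.45},
    {"ax": 0, "ay": 0, "az": 0, "dx": 0.003, "dy": 0.1, "dz": 0, "grip": 0.45},
    {"ax": 0, "ay": 0, "az": 0, "dx": 0.003, "dy": 0.1, "dz": 0, "grip": 0.45},
    {"ax": 0, "ay": 0, "az": 0, "dx": 0, "dy": 0, "dz": 0, "grip": 0.45},
  ],
)

```text
clock: 9.17
ee_pos: [0.5769, 0.1001, 0.0073]
orientation: [179.9, -0.1, 88.7]
wrist_force: [0.4, 2.6, 3.3]
width: 0.0492
grip_force: 54.9
```

Now creep to the stop.

Emit:
play_rows(
  increments=[
    {"ax": 0, "ay": 0, "az": 0, "dx": 0.001, "dy": 0.04, "dz": 0, "grip": 0.45},
    {"ax": 0, "ay": 0, "az": 0, "dx": 0.001, "dy": 0.03, "dz": 0, "grip": 0.45},
    {"ax": 0, "ay": 0, "az": 0, "dx": 0, "dy": 0, "dz": 0, "grip": 0.45},
  ],
)

```text
clock: 9.42
ee_pos: [0.5771, 0.1036, 0.0073]
orientation: [179.9, 0.0, 88.7]
wrist_force: [0.3, -2.3, 5.6]
width: 0.0494
grip_force: 55.1
```

Emit:
play_rows(
  increments=[
    {"ax": 0, "ay": 0, "az": 0, "dx": 0.001, "dy": 0.03, "dz": 0, "grip": 0.45},
    {"ax": 0, "ay": 0, "az": 0, "dx": 0, "dy": 0.02, "dz": 0, "grip": 0.45},
    {"ax": 0, "ay": 0, "az": 0, "dx": 0, "dy": 0, "dz": 0, "grip": 0.45},
  ],
)

```text
clock: 9.67
ee_pos: [0.5772, 0.1073, 0.0073]
orientation: [179.9, 0.0, 88.7]
wrist_force: [-0.4, -2.8, 4.6]
width: 0.0489
grip_force: 55.2
```

Emit:
play_rows(
  increments=[
    {"ax": 0, "ay": 0, "az": 0, "dx": 0.001, "dy": 0.03, "dz": 0, "grip": 0.45},
    {"ax": 0, "ay": 0, "az": 0, "dx": 0, "dy": 0.01, "dz": 0, "grip": 0.45},
    {"ax": 0, "ay": 0, "az": 0, "dx": 0, "dy": 0, "dz": 0, "grip": 0.45},
  ],
)

```text
clock: 9.92
ee_pos: [0.5773, 0.1104, 0.0073]
orientation: [179.9, 0.0, 88.7]
wrist_force: [0.2, -3.9, 5.0]
width: 0.0492
grip_force: 55.2
```

Emit:
play_rows(
  increments=[
    {"ax": 0, "ay": 0, "az": 0, "dx": 0.001, "dy": 0.03, "dz": 0, "grip": 0.45},
    {"ax": 0, "ay": 0, "az": 0, "dx": 0, "dy": 0, "dz": 0, "grip": 0.45},
  ],
)

```text
clock: 10.08
ee_pos: [0.5774, 0.1129, 0.0073]
orientation: [179.9, 0.0, 88.7]
wrist_force: [-0.4, -2.7, 5.6]
width: 0.0492
grip_force: 55.1
```

Emit:
play_rows(
  increments=[
    {"ax": 0, "ay": 0, "az": 0, "dx": 0, "dy": 0.03, "dz": 0, "grip": 0.45},
    {"ax": 0, "ay": 0, "az": 0, "dx": 0, "dy": 0, "dz": 0, "grip": 0.45},
  ],
)

```text
clock: 10.25
ee_pos: [0.5774, 0.1153, 0.0073]
orientation: [179.9, 0.0, 88.7]
wrist_force: [-0.2, -2.1, 5.4]
width: 0.0493
grip_force: 55.1
```

Emit:
play_rows(
  increments=[
    {"ax": 0, "ay": 0, "az": 0, "dx": 0.001, "dy": 0.03, "dz": 0, "grip": 0.45},
    {"ax": 0, "ay": 0, "az": 0, "dx": 0, "dy": 0, "dz": 0, "grip": 0.45},
  ],
)

```text
clock: 10.42
ee_pos: [0.5774, 0.1168, 0.0073]
orientation: [179.9, 0.1, 88.7]
wrist_force: [-0.8, -5.1, 5.5]
width: 0.049
grip_force: 55.2
```

Emit:
play_rows(
  increments=[
    {"ax": 0, "ay": 0, "az": 0, "dx": 0, "dy": 0.03, "dz": 0, "grip": 0.45},
    {"ax": 0, "ay": 0, "az": 0, "dx": 0, "dy": 0, "dz": 0, "grip": 0.45},
  ],
)

```text
clock: 10.58
ee_pos: [0.5774, 0.1166, 0.0073]
orientation: [180.0, 0.4, 88.7]
wrist_force: [-0.8, -12.0, 5.8]
width: 0.0492
grip_force: 55.2
```

Emit:
play_rows(
  increments=[
    {"ax": 0, "ay": 0, "az": 0, "dx": 0, "dy": 0.02, "dz": 0, "grip": 0.45},
    {"ax": 0, "ay": 0, "az": 0, "dx": 0, "dy": 0, "dz": 0, "grip": 0.45},
  ],
)

```text
clock: 10.75
ee_pos: [0.5774, 0.1165, 0.0073]
orientation: [180.0, 0.5, 88.7]
wrist_force: [-0.5, -15.7, 7.6]
width: 0.0491
grip_force: 55.3
```

Emit:
play_rows(
  increments=[
    {"ax": 0, "ay": 0, "az": 0, "dx": 0, "dy": 0, "dz": 0, "grip": 1},
    {"ax": 0, "ay": 0, "az": 0, "dx": 0, "dy": 0, "dz": 0, "grip": 1},
    {"ax": 0, "ay": 0, "az": 0, "dx": 0, "dy": 0, "dz": 0, "grip": 1},
    {"ax": 0, "ay": 0, "az": 0, "dx": 0, "dy": 0, "dz": 0, "grip": 1},
    {"ax": 0, "ay": 0, "az": 0, "dx": 0, "dy": 0, "dz": 0, "grip": 1},
  ],
)

```text
clock: 11.17
ee_pos: [0.5762, 0.123, 0.0062]
orientation: [-180.0, -0.0, 88.7]
wrist_force: [-0.2, -0.0, -0.2]
width: 0.0856
grip_force: 0.0
```

Emit:
play_rows(
  increments=[
    {"ax": 0, "ay": 0, "az": 0, "dx": 0, "dy": 0, "dz": 0.2, "grip": 1},
    {"ax": 0, "ay": 0, "az": 0, "dx": 0, "dy": 0, "dz": 0.45, "grip": 1},
    {"ax": 0, "ay": 0, "az": 0, "dx": 0, "dy": 0, "dz": 0.45, "grip": 0},
    {"ax": 0, "ay": 0, "az": 0, "dx": 0, "dy": 0, "dz": 0.45, "grip": 0},
    {"ax": 0, "ay": 0, "az": 0, "dx": 0, "dy": 0, "dz": 0.45, "grip": 0},
  ],
)

```text
clock: 11.58
ee_pos: [0.5761, 0.123, 0.1679]
orientation: [-180.0, -0.0, 88.7]
wrist_force: [0.5, 0.1, -0.6]
width: 0.0513
grip_force: 0.0
```

Emit:
play_rows(
  increments=[
    {"ax": 0, "ay": 0, "az": 0, "dx": -0.25, "dy": 0.23, "dz": 0.1, "grip": 0},
    {"ax": 0, "ay": 0, "az": 0, "dx": -0.25, "dy": 0.23, "dz": 0, "grip": 0},
    {"ax": 0, "ay": 0, "az": 0, "dx": -0.25, "dy": 0.23, "dz": 0, "grip": 0},
    {"ax": 0, "ay": 0, "az": 0, "dx": -0.25, "dy": 0.23, "dz": 0, "grip": 0},
    {"ax": 0, "ay": 0, "az": 0, "dx": 0, "dy": 0, "dz": 0, "grip": 0},
  ],
)

```text
clock: 12.0
ee_pos: [0.4928, 0.1992, 0.1743]
orientation: [-179.8, -0.1, 88.9]
wrist_force: [0.3, 0.8, 0.0]
width: -0.0004
grip_force: 0.0
```

Run:
```python
from h import *
S=arm.camera("scene")[:,:,::-1].copy();T=arm.camera("top")[:,:,::-1].copy()
cv2.imwrite("s4.png",S);cv2.imwrite("t4.png",T)
s=arm.sense();print({k:s[k] for k in('clock','ee_pos','width','wrist_force')})
f=lambda i,w:cv2.resize(i[w[1]:w[3],w[0]:w[2]],(399,400),interpolation=cv2.INTER_CUBIC)
cv2.imwrite("pics/p4.png",np.hstack([f(S,(240,130,370,260)),f(T,(150,130,260,240))]))
```

```text
{'clock': 12.1, 'ee_pos': array([0.49608977, 0.1969498 , 0.17464627]), 'width': 0.00030756866366167247, 'wrist_force': array([ 0.33818973,  0.68472441, -0.22154   ])}
```

View pics/p4.png

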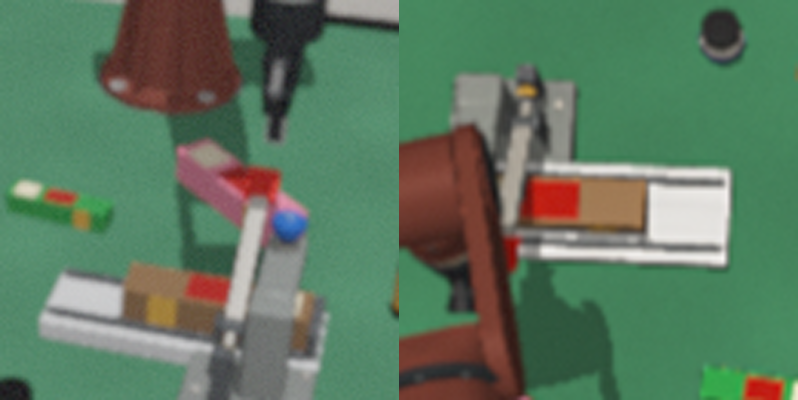

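The left crop shows the carton between the rails under the stamp, with the closed fingertip at (275,138) above the paddle at (263,182). The right crop shows its rear end at (645,205).

Run:
```python
from h import *
np.set_printoptions(precision=4,suppress=True)
t=[240+275*.3258,130+138*.325]
for z in(.205,.212,.22):print(z,plane("scene",[t],z))
S=cv2.imread("s4.png");r=blob(S,red(hsv(S)),(305,178,340,200));print("paddle px",r[:2],plane("scene",r[0],.166))
# rear end of carton top edge in top view
print("rear end",plane("top",[[150+647*110/399-110,130+205*110/400]],.07))
```

```text
0.205 [[0.476  0.2001 0.205 ]]
0.212 [[0.4878 0.2009 0.212 ]]
0.22 [[0.5013 0.2018 0.22  ]]
paddle px (array([322.3252, 188.5366]), np.int32(123)) [[0.5032 0.1835 0.166 ]]
rear end [[0.5749 0.0598 0.07  ]]
```

Emit:
play_rows(
  increments=[
    {"ax": 0, "ay": 0, "az": 0, "dx": 0, "dy": -0.12, "dz": -0.2, "grip": 0},
    {"ax": 0, "ay": 0, "az": 0, "dx": 0, "dy": 0, "dz": -0.2, "grip": 0},
    {"ax": 0, "ay": 0, "az": 0, "dx": 0, "dy": 0, "dz": -0.1, "grip": 0},
    {"ax": 0, "ay": 0, "az": 0, "dx": 0, "dy": 0, "dz": -0.1, "grip": 0},
    {"ax": 0, "ay": 0, "az": 0, "dx": 0, "dy": 0, "dz": 0, "grip": 0},
  ],
)

```text
clock: 12.52
ee_pos: [0.496, 0.1858, 0.1248]
orientation: [-179.8, 0.0, 88.7]
wrist_force: [0.2, -0.7, -1.2]
width: 0.0004
grip_force: 0.1
```

Emit:
play_rows(
  increments=[
    {"ax": 0, "ay": 0, "az": 0, "dx": 0, "dy": 0, "dz": -0.1, "grip": 0},
    {"ax": 0, "ay": 0, "az": 0, "dx": 0, "dy": 0, "dz": -0.1, "grip": 0},
    {"ax": 0, "ay": 0, "az": 0, "dx": 0, "dy": 0, "dz": 0, "grip": 0},
  ],
)

```text
clock: 12.77
ee_pos: [0.4959, 0.1863, 0.1092]
orientation: [-179.9, 0.0, 88.7]
wrist_force: [-0.4, -0.5, 0.2]
width: 0.0004
grip_force: 0.2
```

Run:
```python
from h import *
np.set_printoptions(precision=4,suppress=True)
S=arm.camera("scene")[:,:,::-1].copy();s=arm.sense();print(s['ee_pos'],s['wrist_force'],s['ft_torque'])
r=blob(S,red(hsv(S)),(300,170,345,225));print(r[:2])
cv2.imwrite("pics/p5.png",cv2.resize(S[130:260,240:370],(600,600),interpolation=cv2.INTER_CUBIC))
```

```text
[0.4962 0.1863 0.1098] [ 0.4616 -0.1811 -0.1009] [-0.0377 -0.0446 -0.0609]
(array([306.9846, 221.9692]), np.int32(65))
```

View pics/p5.png

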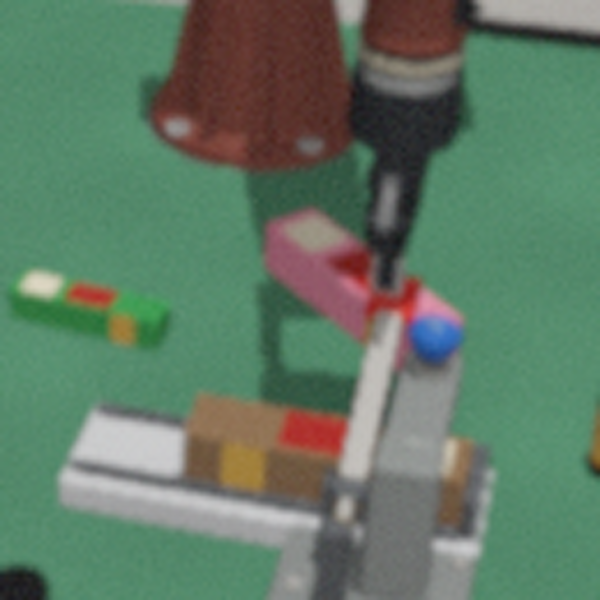

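The lever is going down under the fingertip, which is on the paddle at (390,295), and the carton sits unmoved. Continuing.

Emit:
play_rows(
  increments=[
    {"ax": 0, "ay": 0, "az": 0, "dx": 0, "dy": 0, "dz": -0.1, "grip": 0},
    {"ax": 0, "ay": 0, "az": 0, "dx": 0, "dy": 0, "dz": -0.1, "grip": 0},
    {"ax": 0, "ay": 0, "az": 0, "dx": 0, "dy": 0, "dz": -0.1, "grip": 0},
    {"ax": 0, "ay": 0, "az": 0, "dx": 0, "dy": 0, "dz": 0, "grip": 0},
  ],
)

```text
clock: 13.15
ee_pos: [0.497, 0.1869, 0.0866]
orientation: [180.0, -0.0, 88.7]
wrist_force: [-2.6, 0.3, 10.5]
width: 0.0003
grip_force: 4.6
```

Emit:
play_rows(
  increments=[
    {"ax": 0, "ay": 0, "az": 0, "dx": 0, "dy": 0, "dz": -0.1, "grip": 0},
    {"ax": 0, "ay": 0, "az": 0, "dx": 0, "dy": 0, "dz": -0.1, "grip": 0},
    {"ax": 0, "ay": 0, "az": 0, "dx": 0, "dy": 0, "dz": -0.07, "grip": 0},
    {"ax": 0, "ay": 0, "az": 0, "dx": 0, "dy": 0, "dz": 0, "grip": 0},
  ],
)

```text
clock: 13.48
ee_pos: [0.495, 0.1861, 0.063]
orientation: [-179.8, 0.1, 88.7]
wrist_force: [-0.4, -0.3, -0.4]
width: 0.0
grip_force: 0.0
```

Emit:
play_rows(
  increments=[
    {"ax": 0, "ay": 0, "az": 0, "dx": 0, "dy": 0, "dz": -0.06, "grip": 0},
    {"ax": 0, "ay": 0, "az": 0, "dx": 0, "dy": 0, "dz": -0.04, "grip": 0},
    {"ax": 0, "ay": 0, "az": 0, "dx": 0, "dy": 0, "dz": 0, "grip": 0},
  ],
)

```text
clock: 13.73
ee_pos: [0.4959, 0.1863, 0.056]
orientation: [-179.9, 0.0, 88.7]
wrist_force: [-0.1, 0.2, -0.7]
width: 0.0001
grip_force: 0.0
```

Emit:
play_rows(
  increments=[
    {"ax": 0, "ay": 0, "az": 0, "dx": 0, "dy": 0, "dz": -0.03, "grip": 0},
    {"ax": 0, "ay": 0, "az": 0, "dx": 0, "dy": 0, "dz": 0, "grip": 0},
  ],
)

```text
clock: 13.9
ee_pos: [0.4966, 0.1864, 0.0544]
orientation: [-180.0, 0.0, 88.7]
wrist_force: [-1.1, -0.2, 0.4]
width: -0.0002
grip_force: 0.0
```

Emit:
play_rows(
  increments=[
    {"ax": 0, "ay": 0, "az": 0, "dx": 0, "dy": 0, "dz": -0.03, "grip": 0},
    {"ax": 0, "ay": 0, "az": 0, "dx": 0, "dy": 0, "dz": 0, "grip": 0},
  ],
)

```text
clock: 14.07
ee_pos: [0.4974, 0.1867, 0.053]
orientation: [179.9, -0.0, 88.7]
wrist_force: [-0.3, 1.0, 0.4]
width: 0.0002
grip_force: 0.1
```

Emit:
play_rows(
  increments=[
    {"ax": 0, "ay": 0, "az": 0, "dx": 0, "dy": 0, "dz": -0.03, "grip": 0},
    {"ax": 0, "ay": 0, "az": 0, "dx": 0, "dy": 0, "dz": 0, "grip": 0},
  ],
)

```text
clock: 14.23
ee_pos: [0.4975, 0.1867, 0.0528]
orientation: [180.0, 0.0, 88.7]
wrist_force: [-5.8, -1.6, 15.2]
width: -0.0002
grip_force: 7.6
```

Emit:
play_rows(
  increments=[
    {"ax": 0, "ay": 0, "az": 0, "dx": 0, "dy": 0, "dz": 0.3, "grip": 0},
    {"ax": 0, "ay": 0, "az": 0, "dx": 0, "dy": 0, "dz": 0.45, "grip": 0},
    {"ax": 0, "ay": 0, "az": 0, "dx": 0, "dy": 0, "dz": 0.45, "grip": 0},
    {"ax": 0, "ay": 0, "az": 0, "dx": 0, "dy": 0, "dz": 0.35, "grip": 0},
    {"ax": 0, "ay": 0, "az": 0, "dx": 0, "dy": 0, "dz": 0, "grip": 0},
  ],
)

```text
clock: 14.65
ee_pos: [0.5021, 0.1878, 0.1819]
orientation: [179.2, -0.2, 88.7]
wrist_force: [2.4, 0.8, 0.4]
width: -0.0002
grip_force: 0.0
```

Run:
```python
from h import *
np.set_printoptions(precision=4,suppress=True)
S=arm.camera("scene")[:,:,::-1].copy();s=arm.sense();print(s['ee_pos'])
r=blob(S,red(hsv(S)),(300,170,345,240));print(r[:2])
cv2.imwrite("pics/p6.png",cv2.resize(S[130:260,240:370],(600,600),interpolation=cv2.INTER_CUBIC))
```

```text
[0.5002 0.1873 0.1787]
(array([307.5306, 223.2755]), np.int32(98))
```

View pics/p6.png

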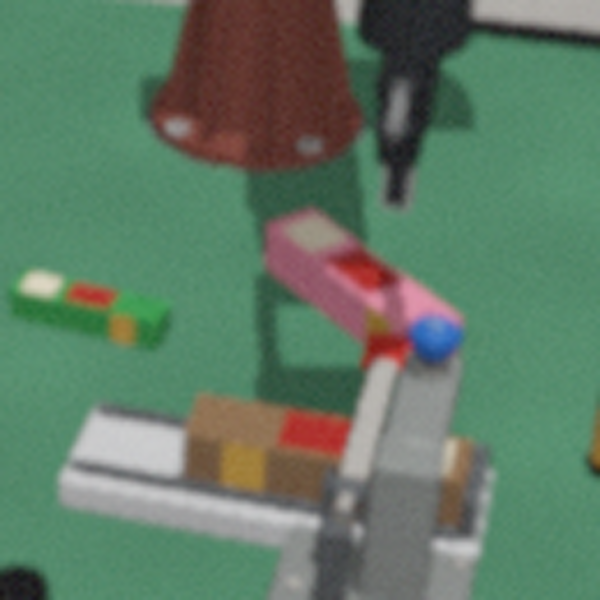

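The lever stays latched level by itself, paddle at (385,350). Now to the plunger.

Emit:
play_rows(
  increments=[
    {"ax": 0, "ay": 0, "az": 0, "dx": 0.25, "dy": 0.13, "dz": 0, "grip": 0},
    {"ax": 0, "ay": 0, "az": 0, "dx": 0.3, "dy": 0.15, "dz": 0, "grip": 0},
    {"ax": 0, "ay": 0, "az": 0, "dx": 0.3, "dy": 0.15, "dz": 0, "grip": 0},
    {"ax": 0, "ay": 0, "az": 0, "dx": 0.18, "dy": 0.1, "dz": 0, "grip": 0},
    {"ax": 0, "ay": 0, "az": 0, "dx": 0, "dy": 0, "dz": 0, "grip": 0},
  ],
)

```text
clock: 15.12
ee_pos: [0.5806, 0.2298, 0.1719]
orientation: [-180.0, -0.0, 88.7]
wrist_force: [-0.4, -0.4, -0.1]
width: -0.0001
grip_force: 0.0
```

Emit:
play_rows(
  increments=[
    {"ax": 0, "ay": 0, "az": 0, "dx": 0, "dy": 0, "dz": -0.15, "grip": 0},
    {"ax": 0, "ay": 0, "az": 0, "dx": 0, "dy": 0, "dz": -0.15, "grip": 0},
    {"ax": 0, "ay": 0, "az": 0, "dx": 0, "dy": 0, "dz": 0, "grip": 0},
  ],
)

```text
clock: 15.37
ee_pos: [0.5749, 0.2276, 0.1446]
orientation: [-179.5, 0.2, 88.7]
wrist_force: [-0.3, 0.0, -0.9]
width: -0.0002
grip_force: 0.0
```

Emit:
play_rows(
  increments=[
    {"ax": 0, "ay": 0, "az": 0, "dx": 0, "dy": 0, "dz": -0.08, "grip": 0},
    {"ax": 0, "ay": 0, "az": 0, "dx": 0, "dy": 0, "dz": -0.08, "grip": 0},
    {"ax": 0, "ay": 0, "az": 0, "dx": 0, "dy": 0, "dz": 0, "grip": 0},
  ],
)

```text
clock: 15.62
ee_pos: [0.5781, 0.2285, 0.1361]
orientation: [-179.9, 0.0, 88.7]
wrist_force: [-2.6, -0.4, 3.9]
width: -0.0
grip_force: 1.8
```

Emit:
play_rows(
  increments=[
    {"ax": 0, "ay": 0, "az": 0, "dx": 0, "dy": 0, "dz": -0.06, "grip": 0},
    {"ax": 0, "ay": 0, "az": 0, "dx": 0, "dy": 0, "dz": -0.06, "grip": 0},
    {"ax": 0, "ay": 0, "az": 0, "dx": 0, "dy": 0, "dz": 0, "grip": 0},
  ],
)

```text
clock: 15.87
ee_pos: [0.5793, 0.2289, 0.1284]
orientation: [180.0, -0.0, 88.7]
wrist_force: [-3.0, -0.7, 6.4]
width: 0.0004
grip_force: 3.6
```

Emit:
play_rows(
  increments=[
    {"ax": 0, "ay": 0, "az": 0, "dx": 0, "dy": 0, "dz": -0.04, "grip": 0},
    {"ax": 0, "ay": 0, "az": 0, "dx": 0, "dy": 0, "dz": 0, "grip": 0},
  ],
)

```text
clock: 16.03
ee_pos: [0.5794, 0.2289, 0.126]
orientation: [179.9, -0.0, 88.7]
wrist_force: [-3.6, -1.3, 8.9]
width: -0.0002
grip_force: 4.1
```

Emit:
play_rows(
  increments=[
    {"ax": 0, "ay": 0, "az": 0, "dx": 0, "dy": 0, "dz": -0.03, "grip": 0},
    {"ax": 0, "ay": 0, "az": 0, "dx": 0, "dy": 0, "dz": 0, "grip": 0},
  ],
)

```text
clock: 16.2
ee_pos: [0.5795, 0.2289, 0.125]
orientation: [179.9, 0.0, 88.7]
wrist_force: [-4.9, -2.3, 11.1]
width: 0.0001
grip_force: 5.7
```

Emit:
play_rows(
  increments=[
    {"ax": 0, "ay": 0, "az": 0, "dx": 0, "dy": 0, "dz": -0.02, "grip": 0},
    {"ax": 0, "ay": 0, "az": 0, "dx": 0, "dy": 0, "dz": 0, "grip": 0},
  ],
)

```text
clock: 16.37
ee_pos: [0.5796, 0.2289, 0.125]
orientation: [179.9, 0.0, 88.7]
wrist_force: [-7.2, -3.6, 16.0]
width: 0.0002
grip_force: 8.2
```

Emit:
play_rows(
  increments=[
    {"ax": 0, "ay": 0, "az": 0, "dx": 0, "dy": 0, "dz": -0.02, "grip": 0},
    {"ax": 0, "ay": 0, "az": 0, "dx": 0, "dy": 0, "dz": 0, "grip": 0},
    {"ax": 0, "ay": 0, "az": 0, "dx": 0, "dy": 0, "dz": 0, "grip": 0},
  ],
)

```text
clock: 16.62
ee_pos: [0.5797, 0.2289, 0.1249]
orientation: [179.9, 0.0, 88.7]
wrist_force: [-9.9, -3.3, 21.6]
width: -0.0004
grip_force: 10.8
```

Emit:
play_rows(
  increments=[
    {"ax": 0, "ay": 0, "az": 0, "dx": 0, "dy": 0, "dz": 0.15, "grip": 0},
    {"ax": 0, "ay": 0, "az": 0, "dx": 0, "dy": 0, "dz": 0.3, "grip": 0},
    {"ax": 0, "ay": 0, "az": 0, "dx": 0, "dy": 0, "dz": 0.4, "grip": 0},
    {"ax": 0, "ay": 0, "az": 0, "dx": 0, "dy": 0, "dz": 0.4, "grip": 0},
    {"ax": 0, "ay": 0, "az": 0, "dx": 0, "dy": 0, "dz": 0, "grip": 0},
  ],
)

```text
clock: 17.03
ee_pos: [0.5842, 0.2303, 0.2278]
orientation: [179.1, -0.3, 88.7]
wrist_force: [0.7, 0.6, 2.1]
width: 0.0003
grip_force: 0.0
```

Emit:
play_rows(
  increments=[
    {"ax": 0, "ay": 0, "az": 0, "dx": -0.2, "dy": -0.4, "dz": 0, "grip": 0},
    {"ax": 0, "ay": 0, "az": 0, "dx": -0.2, "dy": -0.4, "dz": 0, "grip": 0},
    {"ax": 0, "ay": 0, "az": 0, "dx": -0.2, "dy": -0.4, "dz": 0, "grip": 0},
    {"ax": 0, "ay": 0, "az": 0, "dx": -0.2, "dy": -0.4, "dz": 0, "grip": 0},
    {"ax": 0, "ay": 0, "az": 0, "dx": 0, "dy": 0, "dz": 0, "grip": 0},
  ],
)

```text
clock: 17.45
ee_pos: [0.5125, 0.0965, 0.218]
orientation: [-179.9, 0.2, 88.5]
wrist_force: [-0.3, 0.1, -1.1]
width: -0.0002
grip_force: 0.0
```

Run:
```python
from h import *
np.set_printoptions(precision=4,suppress=True)
S=arm.camera("scene")[:,:,::-1].copy();T=arm.camera("top")[:,:,::-1].copy();s=arm.sense();print(s['clock'],s['ee_pos'],s['wrist_force'])
print("blue",blob(S,blue(hsv(S)),(320,185,345,215))[0],"was 333.9,203.2; paddle",blob(S,red(hsv(S)),(315,200,335,215))[:2])
f=lambda i,w:cv2.resize(i[w[1]:w[3],w[0]:w[2]],(399,400),interpolation=cv2.INTER_CUBIC)
cv2.imwrite("pics/p7.png",np.hstack([f(S,(200,140,400,290)),f(T,(120,120,280,240))]))
```

```text
17.55 [0.5151 0.1002 0.2188] [-0.3775  0.8905  0.3443]
blue [334.1642 203.1194] was 333.9,203.2; paddle (array([322.8837, 204.4186]), np.int32(43))
```

View pics/p7.png

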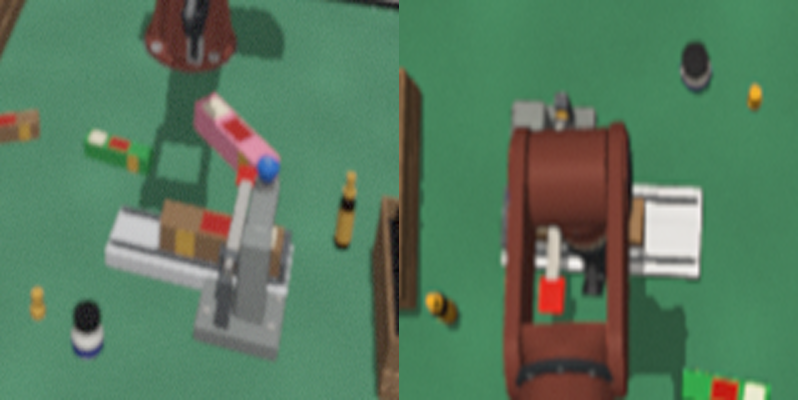

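The final view shows the plunger sprung back up at its starting pixel, and the lever latched level. The carton is seated in the stand, and the vial, ink jar and gold cap are still standing in place. Nothing is touching the arm, so I'm handing in.

```bash
python3 -c "
from rig import arm
print(arm.sign_off())"
```

```text
the job is handed in; nothing more can be done
None
```

The job is handed in at about 17.6 s: the carton was pushed home against the end stop, the lever latched and held by itself, then the plunger was pressed to its stop and sprang back, and the vial, ink jar and gold cap were left standing (the sign-off returned no verdict).

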